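Draw the setting tray up to the bench stop and press the medallion home

TASK

The green tray has been pushed back under the pliers rail: hook a fingertip behind its far rim and gently draw it towards you until its near rim lies square against the wooden bench stop. Then take the white-footed pusher and press the blue medallion straight down, firmly but not violently, until it sits fully home in the silver brooch; do not press the medallion with the fingers. Finally stand the pusher upright on the bench again, with the tray still against the stop and the jar, hammer and tweezers left as they were.

Things in the scene. Friction and masses are not known exactly. Their poses are not given: they have to be found in the camera images.
- tray: dark green steel work tray, loose, 0.5 to 0.9 kg with what is fixed in it, 144 (x) by 204 (y) mm over its rim, top of the rim 32 mm above the bench. Origin: centre of its underside; +x points to its far rim, z up. Fixed in its middle: a round dark wooden block, 84 mm diameter, top at 34 mm, and on it a round silver brooch, 66 mm diameter
- tray_far_rim (a point): outermost point of the tray's far rim (tray x = +72 mm), in the middle of that side. The 3 mm walls flare outward by 17 degrees to a rolled bead, 8 mm in diameter, its centre line 28 mm above the bench; the foot of the far wall is at x = +59 mm. The bench beyond it is clear, but the pliers rail hangs right above the bench there: a finger comes in from the robot's side, leaning, under the bar
- tray_near_left (a point): outermost point of the tray's near rim, 90 mm to the left (+y) of its middle, 28 mm above the bench
- tray_near_right (a point): outermost point of the tray's near rim, 90 mm to the right (-y) of its middle, 28 mm above the bench
- bench_stop: wooden batten fixed to the bench between robot and tray, 440 mm long (y), 30 mm deep (x), 36 mm high; place and yaw differ each time. Origin: on the bench, in the middle of the face turned to the tray; +x points square out of this face towards the tray, y along it. The tray's rim bead meets this face
- pliers_rail: steel pliers rail fixed to the bench: a level bar of 12 mm diameter along its y, centre line 125 mm above the bench, 600 mm long, on a post at each end; two pairs of pliers straddle it near each end (220 to 280 mm either side of its middle), handles down to 35 mm above the bench. Place and yaw differ each time. Origin: on the bench under the bar's middle; x points away from the robot
- rail_bar (a point): middle of the bar, on its centre line, 125 mm above the bench. At the start the bar runs about 8 to 20 mm beyond the middle of the tray's far rim and nearly parallel to it, so no gripper can come straight down behind the rim
- medallion: blue enamel medallion in the brooch's setting ring (43 mm outside diameter, top 46 mm above the bench), 34 mm diameter, 9 mm thick. It can only slide straight down, 5 mm. Origin: centre of its underside, 43.5 mm above the bench while proud, 38.5 mm when home. The tight ring resists with about 10 N all the way; it stays where it is left and comes to a hard stop when home
- medallion_top (a point): centre of the medallion's flat top, 29 mm across, with a gold dot: 52.5 mm above the bench while proud, 47.5 mm (1.5 mm above the setting ring) when fully home
- pusher: hand pusher of 90 g, standing upright on the bench, 104 mm tall: flat white nylon foot of 27 mm diameter and 14 mm height, steel shank of 14 mm diameter, pale wooden handle from 34 mm up, 25 mm in diameter between 46 and 92 mm above the foot's underside, rounded top. Origin: centre of the foot's underside; z up along the handle
- flux_jar: closed jar with a green cap, 52 mm diameter, 75 mm tall, standing on the bench; leave alone. Origin: centre of its underside
- hammer: hammer, 260 mm long, 26 mm high, wooden handle, steel head, lying on the bench on the left; leave alone. Origin: below its middle, on the bench; x along the handle towards the head
- tweezers: steel tweezers lying on the bench on the right, 130 mm long, 9 mm high; leave alone. Origin: below their middle, on the bench; x along them

How it is judged:
On the way, in this order (a step that is already met when the one before it is completed fails the run):
1. a fingertip is behind the far rim of the tray and pulls on it (x of the grasp point in the frame of tray above 0.055 m and height (world z) of the grasp point below 0.07 m and contact force between the fingers and tray above 1 N), for 0.1 s.
2. the tray's near rim lies square against the bench stop, with the medallion still proud (x of each of tray_near_left, tray_near_right in the frame of bench_stop below 0.004 m and y of tray in the frame of bench_stop between -0.11 and 0.11 m and z of medallion in the frame of tray above 0.042 m), for 0.1 s.
3. the medallion is pressed fully home by the pusher (z of medallion in the frame of tray below 0.0395 m and contact force between pusher and medallion above 1 N), for 0.05 s.
At the end, for the whole second after the job is handed in: the tray lies flat with both ends of its near rim within 4 mm of the face of the bench stop and its middle within 110 mm of the stop's middle; the medallion is down in its setting to within 1 mm of its hard stop; the pusher stands upright (within 0.1 rad) on the bench itself, at rest (x of each of tray_near_left, tray_near_right in the frame of bench_stop below 0.004 m and y of tray in the frame of bench_stop between -0.11 and 0.11 m and z of medallion in the frame of tray below 0.0395 m and angle between tray's own z axis and vertical below 0.03 rad and angle between pusher's own z axis and vertical below 0.1 rad and height (world z) of pusher below 0.003 m and linear speed of each of pusher, tray below 0.02 m/s); the robot touches nothing.
It fails at once if the tray is rammed against the bench stop (over 40 N) (contact force between tray and bench_stop above 40 N).
It fails at once if the medallion is pressed with over 60 N: the enamel cracks (contact force between pusher and medallion above 60 N).
It fails at once if the fingers press on the medallion (contact force between the fingers and medallion above 1.5 N).
It fails at once if the tray is tipped (angle between tray's own z axis and vertical above 0.26 rad).
It fails at once if the jar, hammer or tweezers are displaced (distance of any of flux_jar, hammer, tweezers from where it was at the start of the episode above 0.025 m).
It also fails if it takes over 69 s, if anything falls off the work surface, if the arm or the gripper's body presses on something with over 40 N, if the wrist force passes 120 N, or if a joint passes its speed limit or range.

ROBOT

A 6-joint arm with a two-finger parallel gripper is mounted at the origin on the work surface. World frame = base frame: x ahead of the robot, y to its left, z up, the work surface at z = 0. Lengths are in m, angles in rad, forces in N, time in s.
With the tool pointing down it reaches from about 0.35 to 0.975 m from the base axis. Payload 4.9 kg.
Tool frame: the origin (TCP) lies between the finger pads; the fingertips stand 22 mm ahead of it and the grasp point (between the pads) lies 3 mm ahead of it; z points along the fingers, y is the line along which they close (so a half turn about z gives the same grasp; the last joint's range is limited). The gripper opens to 85 mm and grips with 20 to 120 N. Pads are 22 mm wide; open, the fingers measure 114 mm over their backs; the gripper's body (76 mm by 85 mm) begins 54 mm behind the grasp point. The pads swing forward as they close: fully open they stand 13 mm farther back than shut.
Start: joints at [-1.43, 0.053, 1.613, -0, 1.476, -0.119], TCP at [0.161, -0.604, 0.253] pointing down, gripper open.
Joint ranges: [-3.01, 3.01], [-1.01, 2.22], [0.06, 2.58], [-1.02, 4.17], [0.09, 2.62], [-3.14, 3.14]. Speed limits (rad/s): [2.57, 2.57, 3.14, 3.14, 3.14, 3.14].

INTERFACE

Orientations are given as a unit quaternion [w, x, y, z].
In Python, from plant import state, grab_frame, get_calibration, job_done, recognise, regions_of gives the robot as it stands.
- The arm moves only by the tool apply_moves, never from a script. Its argument "targets" is a list of rows, each an object with "translation": the shift along the tool's x, y, z normalised to -1 to 1, where 1 is 100 mm, a list of three; "twist": the turn about the tool's z normalised to -1 to 1, where 1 is 0.1 rad; "hand": the opening, from 0 (shut) to 1 (fully open). A call has 1 to 8 rows; each row shifts and turns the commanded pose from where the row before left it, along the tool's axes as they then stand; what a row does not reach is not made up. A row lasts 1/10 s, in which the tool goes at most 50 mm and 8.59 degrees, less where a joint would pass 70% of its speed; a pose out of reach is approached as far as the arm can. A call with a number of a shift or a turn outside -1 to 1 is refused whole. A call with a gripper value outside its range is refused whole. The fingers move at their own pace and stop on an object; the grip force is fixed at half the most. Time passes only in rows, so rows that do not move let the fingers close. It gives the time, the measured TCP pose, the force, the opening and the grip force at its end, in the units of the state.
- state(): the state, without advancing time (a new reading comes with each control period).
- grab_frame(name): name is "scene" or "top" or "wrist"; returns the picture (400x640x3 uint8, red, green, blue); there is no depth.
- get_calibration(name): a dict with "camera_matrix" (3x3 intrinsics, pixels), "pose" (4x4, takes a point from camera to world coordinates). Camera axes: x right, y up, looking along -z (the intrinsics and any distortion apply to the point x, -y, -z); pixel columns grow to the right and rows downward; lengths in m; the calibration is good to about 2 mm. The wrist camera is an equidistant fisheye: a pixel r from the principal point sees the ray r / f radians off the axis. A picture is of the moment at which its call begins: read the wrist's pose just before it. get_calibration takes no time and is no camera call; for the wrist camera it gives the pose at the moment of the call.
- job_done(): hands the job in; it is judged then, once.
Trained networks look in the newest picture that a camera, given by its name, has taken for a name from the list of things; names that differ only in an ending like _2 or _b are one class to them, and where a whole thing is asked for, a point or a joint stands for the part that bears it (a point fixed in the world has none). Each returns a list of dicts, best first, with "score" (0 to 1); they miss things now and then, are a little off and sometimes report something else, mostly with a low value. They report only what shows in the picture. A call takes as long as a camera call.
- recognise(camera, query): "point" ([x, y, z] in m, in world coordinates, good to about 4 mm: the middle of the surface that is visible of it).
- regions_of(camera, query): "pixels" (400x640 bool, what is visible of it).
The state is a dict: "time": time; "joint_pos": joint angles; "joint_vel": joint speeds; "joint_efforts": joint torques, N m; "tool_pos": TCP position; "tool_rot": TCP orientation; "contact_force": force on the tool from outside, world axes, zero at the start; "ft_torque": the same for the moment, N m; "gripper_width": opening from 0.0 (shut) to 1.0 (fully open); "grasp_force": force on a finger pad.
Only numpy, scipy, OpenCV 4.12 (cv2) and the standard library are available. Lean on these libraries where they do the work, as an engineer would, in place of code of your own. Each camera call takes 0.05 s, during which the arm holds its last target. There are 200 camera calls.

## Working session

There is one attempt and no reset: what is moved stays moved. The work goes in short steps, Python scripts to look and compute and a tool call to move; the robot and the scene stay as the last step left them, time stands still between calls to the robot, and variables do not carry over. Pictures are saved under pics/ and viewed, at most 10 in all, crops included, and the job is handed in when it is done.

Besides the shell and the picture viewer there is one more tool, called after "Request:" in YAML: its name, and indented under it one key for each argument. apply_moves: Moves the arm, as the interface text tells. Its arguments: {"type":"object","properties":{"targets":{"type":"array"}},"required":["targets"]}

```bash
ls; mkdir -p pics; python3 - <<'E'
from plant import *
import cv2
print(state())
for c in ("scene","top"):
    im=grab_frame(c); cv2.imwrite(f"pics/{c}0.png",im[:,:,::-1])
    k=get_calibration(c); print(c,k["camera_matrix"],k["pose"].round(3) if hasattr(k["pose"],"round") else k["pose"])
    for q in ("tray","tray_far_rim","tray_near_left","tray_near_right","bench_stop","pliers_rail","rail_bar","medallion","medallion_top","pusher","flux_jar","hammer","tweezers"):
        print(q,[(round(float(d["score"]),2),[round(float(v),4) for v in d["point"]]) for d in recognise(c,q)[:2]])
E
```

```text
pics
{'time': 0.0, 'joint_pos': array([-1.42999061e+00,  5.33401205e-02,  1.61429215e+00, -1.94028575e-05,
        1.47600693e+00, -1.19009883e-01]), 'joint_vel': array([ 4.89683802e-05, -3.73853434e-04, -2.20705206e-03,  1.00805554e-03,
       -1.66566908e-03, -5.21207516e-04]), 'joint_efforts': array([ 2.13986190e-03, -3.93684912e+01, -3.70175564e+01, -3.29107297e-05,
        6.94330796e-03, -3.42931401e-05]), 'tool_pos': array([ 0.16047159, -0.60344784,  0.25207446]), 'tool_rot': array([-1.02311004e-03,  9.91573202e-01,  1.29543574e-01, -2.08077176e-05]), 'contact_force': array([ 0.04815654,  0.3190824 , -0.24986403]), 'ft_torque': array([-0.02592825,  0.04974213, -0.00769283]), 'grasp_force': 0.0, 'gripper_width': 0.9954131791235243}
scene [[495.8316381    0.         309.44055348]
 [  0.         495.8316381  198.66192655]
 [  0.           0.           1.        ]] [[-0.087 -0.821  0.564  1.218]
 [ 0.996 -0.079  0.037  0.052]
 [ 0.014  0.566  0.825  1.058]
 [ 0.     0.     0.     1.   ]]
tray [(0.84, [0.605, 0.023, 0.0127]), (0.69, [0.611, 0.0225, 0.0506])]
tray_far_rim [(0.64, [0
[... 809 characters left out ...]
.008 -0.007]
 [ 0.004  0.234  0.972  1.254]
 [ 0.     0.     0.     1.   ]]
tray [(0.71, [0.6101, 0.0177, 0.0039])]
tray_far_rim [(0.84, [0.6094, 0.017, 0.0082])]
tray_near_left [(0.67, [0.6064, 0.0184, 0.0082])]
tray_near_right [(0.59, [0.6118, 0.0202, 0.006])]
bench_stop [(0.81, [0.381, 0.0033, 0.0346])]
pliers_rail [(0.73, [0.5157, -0.2907, 0.0761])]
rail_bar [(0.78, [0.6905, -0.0029, 0.1313])]
medallion [(0.52, [0.6092, 0.0184, 0.0515])]
medallion_top [(0.51, [0.6117, 0.017, 0.0092])]
pusher [(0.61, [0.4908, 0.2676, 0.0845])]
flux_jar [(0.78, [0.5187, -0.2899, 0.0727])]
hammer [(0.93, [0.5376, 0.4038, 0.0232])]
tweezers [(0.79, [0.5442, -0.3966, 0.0053]), (0.7, [0.5391, 0.4044, 0.0233])]
```

View pics/scene0.png

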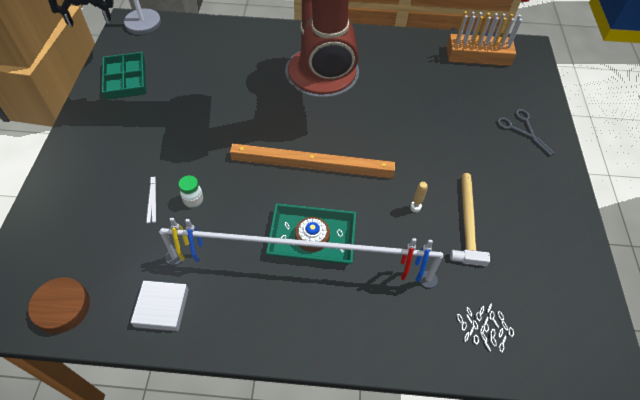

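View pics/top0.png

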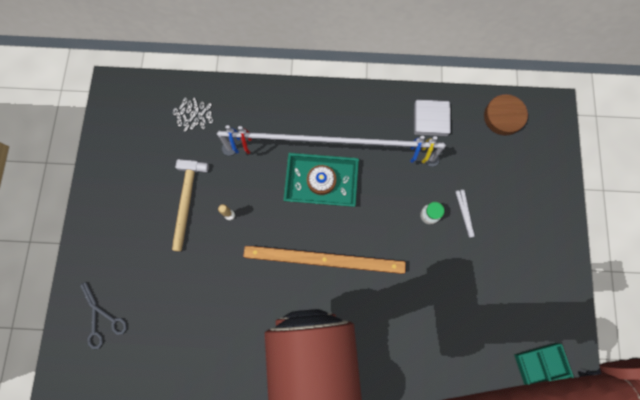

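The views show the tray at top (285–358, 153–206) with the bar just beyond it. The stop is at (244–405, 247–272), the pusher foot at (229, 215), the jar at (432, 213), and the hammer and tweezers sit outside. Next I'll measure the tray, stop and pusher more accurately.

```bash
cat > h.py <<'E'
from plant import *
import numpy as np, cv2
def plane(c,px,z):
    k=get_calibration(c); K=np.array(k["camera_matrix"]); P=np.array(k["pose"])
    px=np.atleast_2d(np.asarray(px,float))
    d=np.c_[(px[:,0]-K[0,2])/K[0,0],-(px[:,1]-K[1,2])/K[1,1],-np.ones(len(px))]@P[:3,:3].T
    t=(z-P[2,3])/d[:,2]
    return P[:3,3]+d*t[:,None]
def rays(c,px):
    o=np.array(get_calibration(c)["pose"])[:3,3]; d=plane(c,px,0)[0]-o
    return o,d/np.linalg.norm(d)
def tri(a,b):
    A=np.zeros((3,3));B=np.zeros(3)
    for o,d in (a,b):
        M=np.eye(3)-np.outer(d,d);A+=M;B+=M@o
    x=np.linalg.solve(A,B); return x,[np.linalg.norm((np.eye(3)-np.outer(d,d))@(x-o)) for o,d in (a,b)]
def rect(c,mask,z):
    n,l,s,_=cv2.connectedComponentsWithStats(mask.astype(np.uint8)); i=1+np.argmax(s[1:,4])
    cs,_=cv2.findContours((l==i).astype(np.uint8),cv2.RETR_EXTERNAL,cv2.CHAIN_APPROX_NONE)
    w=plane(c,max(cs,key=len)[:,0,:],z)[:,:2].astype(np.float32)
    (x,y),(a,b),_=cv2.minAreaRect(w*1000); bx=cv2.boxPoints(cv2.minAreaRect(w*1000))
    e=max((bx[1]-bx[0],bx[2]-bx[1]),key=np.linalg.norm); e=e*np.sign(e[1])
    return dict(c=[round(x),round(y)],size=[round(a,1),round(b,1)],yaw=round(float(np.arctan2(-e[0],e[1])),4))
def masks(c):
    im=grab_frame(c); hsv=cv2.cvtColor(im,cv2.COLOR_RGB2HSV); return im,hsv
E
python3 - <<'E'
from h import *
R={}
for c in ("top","scene"):
    im,h=masks(c)
    for q,z in (("tray",.029),("bench_stop",.036)):
        m=regions_of(c,q)
        if m: print(c,q,m[0]["score"],rect(c,m[0]["pixels"],z))
    H,S,V=[h[:,:,i].astype(int) for i in range(3)]
    roi=np.zeros(H.shape,bool)
    p=(slice(140,220),slice(270,375)) if c=="top" else (slice(190,280),slice(255,370))
    roi[p]=1
    print(c,"green",rect(c,cv2.morphologyEx(((H>60)&(H<95)&(S>120)&(V>35)&roi).astype(np.uint8),cv2.MORPH_CLOSE,np.ones((9,9))),.029))
    roi[:]=0
    p=(slice(240,280),slice(235,415)) if c=="top" else (slice(138,182),slice(225,400)); roi[p]=1
    print(c,"orange",rect(c,((H>5)&(H<22)&(S>100)&(V>70)&roi),.036))
    roi[:]=0
    p=(slice(160,196),slice(305,338)) if c=="top" else (slice(210,250),slice(295,330)); roi[p]=1
    b=((H>100)&(H<130)&(S>150)&(V>90)&roi); ys,xs=np.nonzero(b); 
    px=[xs.mean(),ys.mean()];print(c,"med",px,plane(c,px,.0525).round(4)); R[c]=rays(c,px)
    m=regions_of(c,"pusher")
    if m:
        ys,xs=np.nonzero(m[0]["pixels"]);print("pusher",m[0]["score"],xs.min(),xs.max(),ys.min(),ys.max(),len(xs))
        w=m[0]["pixels"]&(S<60)&(V>150); 
        ys,xs=np.nonzero(w); print("foot",len(xs), plane(c,[xs.mean(),ys.mean()],.008).round(4))
        w=m[0]["pixels"]&(S>60)&(V>80); ys,xs=np.nonzero(w); print("handle",len(xs),plane(c,[xs.mean(),ys.mean()],.072).round(4)); R[c+"p"]=rays(c,[xs.mean(),ys.mean()])
print(tri(R["top"],R["scene"]))
if "topp" in R and "scenep" in R: print("pusher handle",tri(R["topp"],R["scenep"]))
print("bar",plane("top",[[260,136],[337,141],[400,145]],.125).round(3))
E
```

```text
top tray 0.85 {'c': [608, 20], 'size': [205.4, 148.4], 'yaw': -0.0274}
top green {'c': [608, 19], 'size': [204.4, 143.4], 'yaw': -0.0274}
top orange {'c': [381, -1], 'size': [442.0, 34.4], 'yaw': -0.0471}
top med [np.float64(321.14285714285717), np.float64(177.45714285714286)] [[0.6061 0.0191 0.0525]]
pusher 0.67 219 233 205 218 133
foot 27 [[0.4904 0.2722 0.008 ]]
handle 95 [[0.4944 0.2749 0.072 ]]
scene tray 0.62 {'c': [584, 21], 'size': [204.0, 101.5], 'yaw': -0.022}
scene bench_stop 0.69 {'c': [396, 0], 'size': [436.9, 61.1], 'yaw': -0.0374}
scene green {'c': [611, 20], 'size': [203.4, 148.2], 'yaw': -0.0305}
scene orange {'c': [395, -1], 'size': [439.0, 56.8], 'yaw': -0.0499}
scene med [np.float64(312.17045454545456), np.float64(228.3181818181818)] [[0.6136 0.0206 0.0525]]
pusher 0.69 411 426 183 211 249
foot 41 [[0.4974 0.2771 0.008 ]]
handle 177 [[0.4994 0.2755 0.072 ]]
(array([0.60847825, 0.01980495, 0.04394851]), [np.float64(0.0004891528526745963), np.float64(0.0004891528526745976)])
pusher handle (array([0.49547679, 0.27644673, 0.06657388]), [np.float64(0.00024523869345483717), np.float64(0.0002452386934548442)])
bar [[ 0.693  0.188  0.125]
 [ 0.69  -0.019  0.125]
 [ 0.687 -0.189  0.125]]
```

Request:
apply_moves:
  targets:
    - {"translation":[0,0,0],"twist":0.96,"hand":1}
    - {"translation":[0,0,0],"twist":0.96,"hand":1}
    - {"translation":[0,0,0],"twist":0.96,"hand":1}
    - {"translation":[0.25,-0.41,0],"twist":0,"hand":1}
    - {"translation":[0.25,-0.41,0],"twist":0,"hand":1}
    - {"translation":[0.25,-0.41,0],"twist":0,"hand":1}
    - {"translation":[0.25,-0.41,0],"twist":0,"hand":1}
    - {"translation":[0.25,-0.41,0],"twist":0,"hand":1}

```text
time: 2.6
tool_pos: [0.2919, -0.401, 0.2534]
tool_rot: [0.0, 1.0, -0.014, 0.0]
contact_force: [0.0, 0.2, 0.4]
gripper_width: 1.001
grasp_force: 0.0
```

Request:
apply_moves:
  targets:
    - {"translation":[0.25,-0.41,0],"twist":0,"hand":1}
    - {"translation":[0.25,-0.41,0],"twist":0,"hand":1}
    - {"translation":[0.25,-0.41,0],"twist":0,"hand":1}
    - {"translation":[0.25,-0.41,0],"twist":0,"hand":1}
    - {"translation":[0.25,-0.41,0],"twist":0,"hand":1}
    - {"translation":[0.25,-0.41,0],"twist":0,"hand":1}
    - {"translation":[0.25,-0.41,0],"twist":0,"hand":1}
    - {"translation":[0,0,0],"twist":0,"hand":1}

```text
time: 3.4
tool_pos: [0.4762, -0.1163, 0.2535]
tool_rot: [-0.001, 1.0, -0.01, 0.001]
contact_force: [-0.5, -0.9, -0.5]
gripper_width: 0.999
grasp_force: 0.0
```

Request:
apply_moves:
  targets:
    - {"translation":[0.21,-0.35,0],"twist":0.08,"hand":1}
    - {"translation":[0.21,-0.35,0],"twist":0,"hand":1}
    - {"translation":[0.21,-0.35,0],"twist":0,"hand":1}
    - {"translation":[0.21,-0.35,0],"twist":0,"hand":1}
    - {"translation":[0,0,0.3],"twist":0,"hand":1}
    - {"translation":[0,0,0.3],"twist":0,"hand":1}
    - {"translation":[0,0,0.3],"twist":0,"hand":1}
    - {"translation":[0,0,0],"twist":0,"hand":1}

```text
time: 4.2
tool_pos: [0.5597, 0.0163, 0.158]
tool_rot: [-0.0, 1.0, -0.018, -0.005]
contact_force: [-1.0, -0.0, -0.2]
gripper_width: 1.002
grasp_force: 0.0
```

```bash
python3 - <<'E'
from h import *
k=get_calibration("wrist");print(k)
cv2.imwrite("pics/w1.png",grab_frame("wrist")[:,:,::-1])
E
```

```text
{'camera_matrix': array([[309.70691629,   0.        , 323.88100496],
       [  0.        , 309.70691629, 203.05324312],
       [  0.        ,   0.        ,   1.        ]]), 'pose': array([[-3.72416795e-02,  9.49907420e-01,  3.10304611e-01,
         6.37244619e-01],
       [-9.99306143e-01, -3.52336817e-02, -1.20755648e-02,
         1.30205102e-02],
       [-5.37494761e-04, -3.10539018e-01,  9.50560482e-01,
         2.77176846e-01],
       [ 0.00000000e+00,  0.00000000e+00,  0.00000000e+00,
         1.00000000e+00]])}
```

View pics/w1.png

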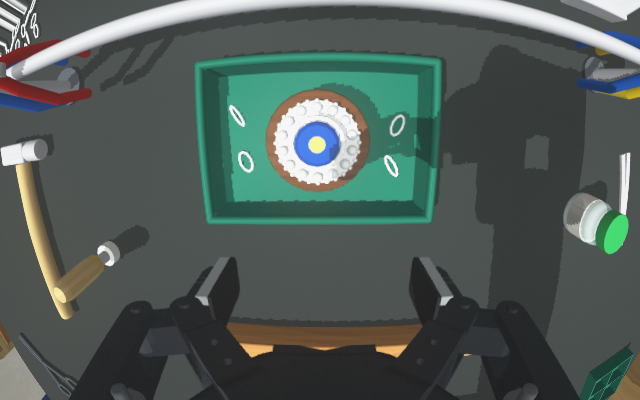

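The wrist view shows the tray outline with corners near (196,62), (441,56), (433,222) and (209,222). The gold dot is at (317,145), the fingers are at (225,285) and (427,285), and the bar curves across the top.

```bash
cat >> h.py <<'E'
def wplane(px,z,k):
    K=k["camera_matrix"];P=np.array(k["pose"]); out=[]
    for u,v in np.atleast_2d(px):
        a=np.array([u-K[0,2],-(v-K[1,2])]);r=np.hypot(*a);t=r/K[0,0]
        d=P[:3,:3]@np.r_[a/r*np.sin(t),-np.cos(t)]
        out.append(P[:3,3]+d*(z-P[2,3])/d[2])
    return np.array(out)
E
python3 - <<'E'
from h import *
k=get_calibration("wrist");s=state();print(s["tool_pos"],s["tool_rot"],s["joint_pos"].round(2))
print(wplane([[317,145]],.0525,k).round(4)); print(wplane([[196,62],[441,56],[433,222],[209,222]],.029,k).round(4))
for z in (.12,.13,.14,.15): print(z,wplane([[213,305],[238,262],[440,305],[418,262]],z,k).round(3).tolist())
print(wplane([[40,65],[320,0+4],[600,40]],.125,k).round(3))
E
```

```text
[0.56136397 0.0160524  0.16099418] [-1.38636364e-04  9.99828081e-01 -1.83522099e-02 -2.64306062e-03] [-0.1  -0.02  1.84 -0.    1.32  1.5 ]
[[0.6102 0.0191 0.0525]]
[[ 0.6857  0.1185  0.029 ]
 [ 0.6821 -0.086   0.029 ]
 [ 0.5357 -0.0826  0.029 ]
 [ 0.5432  0.1217  0.029 ]]
0.12 [[0.518, 0.092, 0.12], [0.551, 0.068, 0.12], [0.512, -0.06, 0.12], [0.547, -0.041, 0.12]]
0.13 [[0.525, 0.087, 0.13], [0.557, 0.065, 0.13], [0.52, -0.056, 0.13], [0.553, -0.038, 0.13]]
0.14 [[0.533, 0.082, 0.14], [0.562, 0.061, 0.14], [0.528, -0.051, 0.14], [0.558, -0.034, 0.14]]
0.15 [[0.54, 0.077, 0.15], [0.568, 0.058, 0.15], [0.536, -0.047, 0.15], [0.564, -0.031, 0.15]]
[[ 0.695  0.205  0.125]
 [ 0.692  0.013  0.125]
 [ 0.697 -0.175  0.125]]
```

Request:
apply_moves:
  targets:
    - {"translation":[0.04,-0.03,0.3],"twist":0,"hand":1}
    - {"translation":[0,0,0.3],"twist":0,"hand":1}
    - {"translation":[0,0,0.3],"twist":0,"hand":1}
    - {"translation":[0,0,0.2],"twist":0,"hand":1}
    - {"translation":[0,0,0],"twist":0,"hand":1}
    - {"translation":[0,0,0],"twist":0,"hand":1}

```text
time: 4.85
tool_pos: [0.5686, 0.0188, 0.0554]
tool_rot: [0.0, 1.0, -0.018, 0.001]
contact_force: [0.1, -0.1, 0.1]
gripper_width: 0.999
grasp_force: 0.0
```

```bash
python3 - <<'E'
from h import *
k=get_calibration("wrist");s=state();print(s["tool_pos"],s["tool_rot"])
a=grab_frame("wrist")[:,:,::-1]; b=grab_frame("scene")[150:280,230:420,::-1]
cv2.imwrite("pics/w2.png",np.vstack([a[:,:],cv2.resize(np.pad(b,((0,0),(0,106),(0,0))),None,fx=2.162,fy=2.162)[:200,:640]]))
E
```

```text
[0.56859645 0.01880229 0.05544643] [ 1.28740940e-04  9.99831411e-01 -1.83087161e-02  1.38696613e-03]
```

View pics/w2.png

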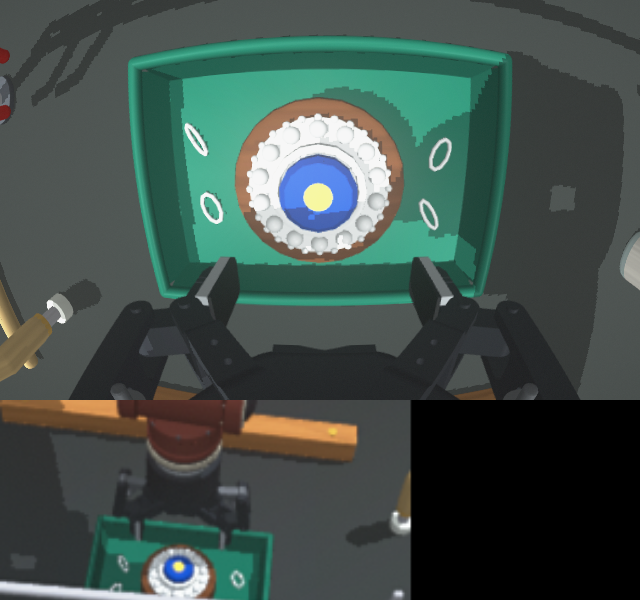

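The fingers sit at (225,270) and (425,270), just inside the near wall and clear of the block and medallion. I'll lower them.

Request:
apply_moves:
  targets:
    - {"translation":[0,0,0.1],"twist":0,"hand":1}
    - {"translation":[0,0,0.1],"twist":0,"hand":1}
    - {"translation":[0,0,0.05],"twist":0,"hand":1}
    - {"translation":[0,0,0],"twist":0,"hand":1}
    - {"translation":[0,0,0],"twist":0,"hand":1}

```text
time: 5.45
tool_pos: [0.5669, 0.0193, 0.0279]
tool_rot: [-0.0, 1.0, -0.018, -0.0]
contact_force: [0.7, -0.0, 0.0]
gripper_width: 1.004
grasp_force: 0.0
```

Request:
apply_moves:
  targets:
    - {"translation":[0,0,0.04],"twist":0,"hand":1}
    - {"translation":[-0.03,0,0],"twist":0,"hand":1}
    - {"translation":[-0.05,0,0],"twist":0,"hand":1}
    - {"translation":[-0.05,0,0],"twist":0,"hand":1}
    - {"translation":[-0.05,0,0],"twist":0.1,"hand":1}
    - {"translation":[-0.05,0,0],"twist":0,"hand":1}

```text
time: 6.05
tool_pos: [0.5445, 0.0201, 0.0249]
tool_rot: [0.0, 1.0, -0.023, 0.001]
contact_force: [2.7, -1.1, -0.6]
gripper_width: 1.0
grasp_force: 1.5
```

Request:
apply_moves:
  targets:
    - {"translation":[-0.11,0,0],"twist":0,"hand":1}
    - {"translation":[-0.11,0,0],"twist":0,"hand":1}
    - {"translation":[-0.11,0,0],"twist":0,"hand":1}
    - {"translation":[-0.11,0,0],"twist":0,"hand":1}
    - {"translation":[-0.11,0,0],"twist":0,"hand":1}
    - {"translation":[-0.11,0,0],"twist":0,"hand":1}
    - {"translation":[-0.08,0,0],"twist":0,"hand":1}
    - {"translation":[0,0,0],"twist":0,"hand":1}

```text
time: 6.85
tool_pos: [0.4689, 0.0237, 0.0243]
tool_rot: [-0.0, 1.0, -0.023, -0.001]
contact_force: [1.0, 0.0, 2.5]
gripper_width: 0.996
grasp_force: 1.1
```

```bash
cat > look.py <<'E'
from h import *
import sys
s=state();print(s["time"],s["tool_pos"].round(4),s["tool_rot"].round(4))
k=get_calibration("wrist");a=grab_frame("wrist")
b=grab_frame("top")
cv2.imwrite(f"pics/{sys.argv[1]}.png",np.vstack([a,cv2.resize(b[130:290,230:420],None,fx=2,fy=2)[:200] if 0 else np.pad(cv2.resize(b[130:290,200:456],None,fx=1.25,fy=1.25),((0,0),(0,320),(0,0)))])[:,:,::-1])
for q in ("tray","medallion_top"):
    for c in ("top","wrist"): print(q,c,[(round(float(d["score"]),2),np.round(d["point"],4).tolist()) for d in recognise(c,q)[:1]])
E
python3 look.py w3
```

```text
6.85 [0.4689 0.0237 0.0243] [-0.000e+00  9.997e-01 -2.310e-02 -6.000e-04]
tray top [(0.74, [0.5629, -0.0265, 0.0205])]
tray wrist [(0.79, [0.5346, 0.0218, 0.0205])]
medallion_top top []
medallion_top wrist [(0.74, [0.5213, 0.019, 0.0509])]
```

View pics/w3.png

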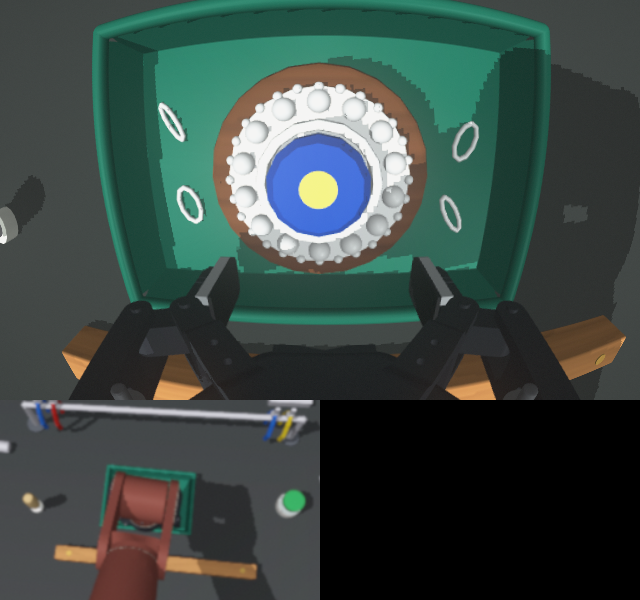

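The tray is square and its near rim is still about 50 mm from the stop. I'll draw it another 20 mm to clear the bar, then lift out.

Request:
apply_moves:
  targets:
    - {"translation":[-0.08,0,0],"twist":0,"hand":1}
    - {"translation":[-0.08,0,0],"twist":0,"hand":1}
    - {"translation":[-0.06,0,0],"twist":0,"hand":1}
    - {"translation":[0.05,0,0],"twist":0,"hand":1}
    - {"translation":[0,0,-0.3],"twist":0,"hand":1}
    - {"translation":[0,0,-0.4],"twist":0,"hand":1}
    - {"translation":[0,0,-0.4],"twist":0,"hand":1}
    - {"translation":[0,0,0],"twist":0,"hand":1}

```text
time: 7.95
tool_pos: [0.4568, 0.024, 0.1405]
tool_rot: [0.0, 1.0, -0.023, 0.005]
contact_force: [0.0, 0.0, 0.5]
gripper_width: 1.001
grasp_force: 0.0
```

```bash
python3 look.py w4; python3 - <<'E'
from h import *
k=get_calibration("wrist");a=grab_frame("wrist")
h=cv2.cvtColor(a,cv2.COLOR_RGB2HSV);m=((h[:,:,0]>60)&(h[:,:,0]<95)&(h[:,:,1]>100)&(h[:,:,2]>30)).astype(np.uint8)
m=cv2.morphologyEx(m,cv2.MORPH_CLOSE,np.ones((9,9)))
n,l,s,_=cv2.connectedComponentsWithStats(m);i=1+np.argmax(s[1:,4]);cs,_=cv2.findContours((l==i).astype(np.uint8),0,1)
w=wplane(max(cs,key=len)[:,0,:],.029,k)[:,:2].astype(np.float32)*1000
print(cv2.minAreaRect(w),cv2.boxPoints(cv2.minAreaRect(w)))
g=((h[:,:,0]>22)&(h[:,:,0]<35)&(h[:,:,1]>80)&(h[:,:,2]>180)); g[:, :200]=0; g[:,440:]=0
ys,xs=np.nonzero(g);print(len(xs),xs.mean(),ys.mean(),wplane([[xs.mean(),ys.mean()]],.0525,k))
E
```

```text
7.95 [0.4568 0.024  0.1405] [ 5.000e-04  9.997e-01 -2.300e-02  5.000e-03]
tray top [(0.91, [0.4559, -0.0424, 0.003])]
tray wrist [(0.58, [0.5042, 0.0219, 0.0148])]
medallion_top top []
medallion_top wrist [(0.69, [0.4976, 0.025, 0.0498])]
((498.3992614746094, 23.96807098388672), (203.41665649414062, 143.32164001464844), 87.28426361083984) [[421.99988  -74.230675]
 [565.1606   -81.02137 ]
 [574.79865  122.16682 ]
 [431.63794  128.95752 ]]
229 342.0087336244541 234.57205240174673 [[0.44110474 0.01198873 0.0525    ]]
```

View pics/w4.png

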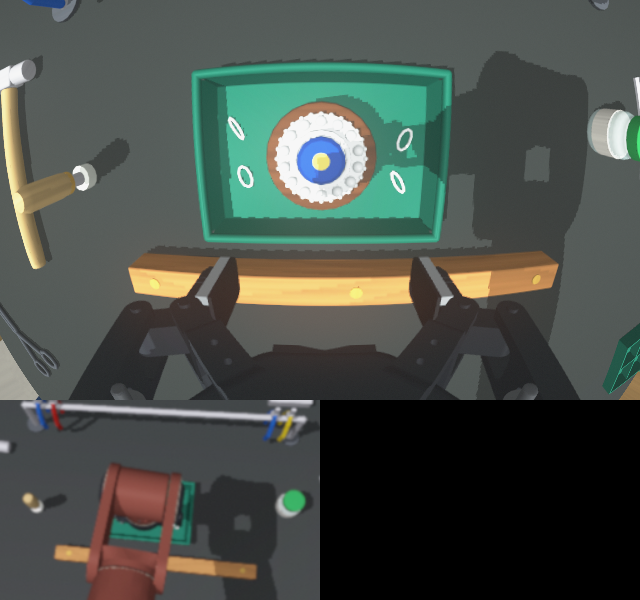

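The tray centre is at (0.4985, 0.024) with yaw −0.047, square to the stop and about 30 mm short of it. I'll go over the far rim and come down behind it.

Request:
apply_moves:
  targets:
    - {"translation":[0.44,0,0],"twist":0,"hand":1}
    - {"translation":[0.44,0,0],"twist":0,"hand":1}
    - {"translation":[0.44,0,0],"twist":0,"hand":1}
    - {"translation":[0,0,0],"twist":0,"hand":1}
    - {"translation":[0,0,0.25],"twist":0,"hand":1}
    - {"translation":[0,0,0.25],"twist":0,"hand":1}
    - {"translation":[0,0,0],"twist":0,"hand":1}

```text
time: 9.0
tool_pos: [0.581, 0.0186, 0.079]
tool_rot: [-0.0, 1.0, -0.023, -0.005]
contact_force: [-1.1, 0.5, -0.7]
gripper_width: 1.0
grasp_force: 0.0
```

Request:
apply_moves:
  targets:
    - {"translation":[0.07,0,0],"twist":0,"hand":1}
    - {"translation":[0,0,0],"twist":0,"hand":1}
    - {"translation":[0,0,0.1],"twist":0,"hand":1}
    - {"translation":[0,0,0],"twist":0,"hand":1}

```text
time: 9.4
tool_pos: [0.5917, 0.0179, 0.0738]
tool_rot: [-0.0, 1.0, -0.023, -0.0]
contact_force: [-0.0, 0.3, -0.3]
gripper_width: 1.003
grasp_force: 0.0
```

```bash
python3 - <<'E'
from h import *
s=state();print(s["tool_pos"],s["contact_force"])
a=grab_frame("wrist");b=grab_frame("scene")[100:250,220:480]
cv2.imwrite("pics/w5.png",np.vstack([np.pad(cv2.resize(b,None,fx=2.4,fy=2.4),((0,0),(0,16),(0,0))),a[160:]])[:,:,::-1])
E
```

```text
[0.5917183  0.01792258 0.07383673] [-0.01953752  0.28272076 -0.3264088 ]
```

View pics/w5.png

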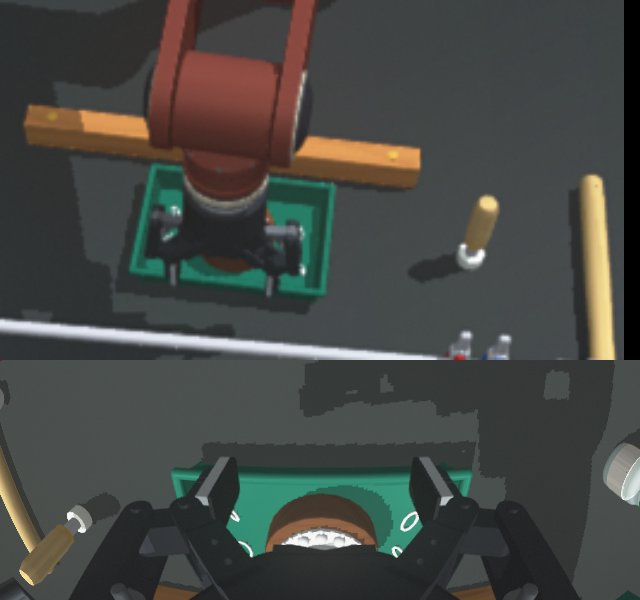

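The fingers hang just beyond the far rim, at crop (230,465) and (428,465). I'll lower them while watching the force.

Request:
apply_moves:
  targets:
    - {"translation":[0,0,0.15],"twist":0,"hand":1}
    - {"translation":[0,0,0.1],"twist":0,"hand":1}
    - {"translation":[0,0,0],"twist":0,"hand":1}

```text
time: 9.8
tool_pos: [0.59, 0.0181, 0.0464]
tool_rot: [-0.0, 1.0, -0.023, -0.003]
contact_force: [-0.5, -0.1, -0.8]
gripper_width: 1.001
grasp_force: 0.0
```

Request:
apply_moves:
  targets:
    - {"translation":[0,0,0.15],"twist":0,"hand":1}
    - {"translation":[0,0,0.04],"twist":0,"hand":1}
    - {"translation":[0,0,0],"twist":0,"hand":1}
    - {"translation":[0,0,0],"twist":0,"hand":1}

```text
time: 10.2
tool_pos: [0.5922, 0.0179, 0.0302]
tool_rot: [-0.0, 1.0, -0.023, -0.0]
contact_force: [-0.0, -0.3, 1.1]
gripper_width: 1.001
grasp_force: 0.0
```

Request:
apply_moves:
  targets:
    - {"translation":[-0.05,0,-0.02],"twist":0,"hand":1}
    - {"translation":[-0.05,0,0],"twist":0,"hand":1}
    - {"translation":[-0.04,0,0],"twist":0,"hand":1}
    - {"translation":[-0.04,0,0],"twist":0,"hand":1}
    - {"translation":[-0.04,0,0],"twist":0,"hand":1}
    - {"translation":[-0.04,0,0],"twist":0,"hand":1}
    - {"translation":[-0.04,0,0],"twist":0,"hand":1}
    - {"translation":[0,0,0],"twist":0,"hand":1}

```text
time: 11.0
tool_pos: [0.5621, 0.0193, 0.0328]
tool_rot: [0.0, 1.0, -0.023, 0.0]
contact_force: [3.2, -0.5, 2.6]
gripper_width: 0.995
grasp_force: 1.4
```

Request:
apply_moves:
  targets:
    - {"translation":[-0.03,0,0],"twist":0,"hand":1}
    - {"translation":[-0.02,0,0],"twist":0,"hand":1}
    - {"translation":[-0.02,0,0],"twist":0,"hand":1}
    - {"translation":[0,0,0],"twist":0,"hand":1}

```text
time: 11.4
tool_pos: [0.5552, 0.0196, 0.0326]
tool_rot: [0.0, 1.0, -0.023, 0.0]
contact_force: [4.3, -1.0, 2.2]
gripper_width: 1.0
grasp_force: 2.1
```

Request:
apply_moves:
  targets:
    - {"translation":[-0.02,0,0],"twist":0,"hand":1}
    - {"translation":[-0.01,0,0],"twist":0,"hand":1}
    - {"translation":[-0.01,0,0],"twist":0,"hand":1}
    - {"translation":[0,0,0],"twist":0,"hand":1}

```text
time: 11.8
tool_pos: [0.5527, 0.0194, 0.0327]
tool_rot: [0.0, 1.0, -0.023, 0.002]
contact_force: [9.1, -1.3, -1.8]
gripper_width: 1.002
grasp_force: 4.7
```

Request:
apply_moves:
  targets:
    - {"translation":[-0.01,0,0],"twist":0,"hand":1}
    - {"translation":[-0.01,0,0],"twist":0,"hand":1}
    - {"translation":[0,0,0],"twist":0,"hand":1}

```text
time: 12.1
tool_pos: [0.5525, 0.0194, 0.0334]
tool_rot: [0.0, 1.0, -0.024, 0.005]
contact_force: [13.5, -0.8, -4.2]
gripper_width: 0.998
grasp_force: 7.2
```

Request:
apply_moves:
  targets:
    - {"translation":[0.1,0,0],"twist":0,"hand":1}
    - {"translation":[0.12,0,0],"twist":0,"hand":1}
    - {"translation":[0,0,0],"twist":0,"hand":1}
    - {"translation":[0,0,-0.3],"twist":0,"hand":1}
    - {"translation":[0,0,-0.4],"twist":0,"hand":1}
    - {"translation":[-0.3,0,-0.3],"twist":0,"hand":1}
    - {"translation":[-0.45,0,0],"twist":0,"hand":1}
    - {"translation":[0,0,0],"twist":0,"hand":1}

```text
time: 12.9
tool_pos: [0.4898, 0.0232, 0.1295]
tool_rot: [-0.0, 1.0, -0.023, -0.004]
contact_force: [-0.7, 0.7, -1.7]
gripper_width: 1.002
grasp_force: 0.0
```

```bash
cat > tray.py <<'E'
from h import *
import sys
s=state();print(s["time"],s["tool_pos"].round(4),s["tool_rot"].round(4))
k=get_calibration("wrist");a=grab_frame("wrist"); cv2.imwrite(f"pics/{sys.argv[1]}.png",a[:,:,::-1])
h=cv2.cvtColor(a,cv2.COLOR_RGB2HSV);m=((h[:,:,0]>60)&(h[:,:,0]<95)&(h[:,:,1]>100)&(h[:,:,2]>30)).astype(np.uint8)
m=cv2.morphologyEx(m,cv2.MORPH_CLOSE,np.ones((9,9)))
n,l,st,_=cv2.connectedComponentsWithStats(m);i=1+np.argmax(st[1:,4]);cs,_=cv2.findContours((l==i).astype(np.uint8),0,1)
w=wplane(max(cs,key=len)[:,0,:],.029,k)[:,:2].astype(np.float32)*1000
print(cv2.minAreaRect(w))
for q,z in (("medallion_top",.0525),("medallion",.0525)):
    for r in regions_of("wrist",q)[:1]:
        ys,xs=np.nonzero(r["pixels"]); print(q,r["score"],len(xs),xs.mean(),ys.mean(),wplane([[xs.mean(),ys.mean()]],z,k).round(4))
for r in regions_of("wrist","pusher")[:1]:
    ys,xs=np.nonzero(r["pixels"]);print("pusher",r["score"],xs.min(),xs.max(),ys.min(),ys.max())
    H=h.astype(int);w=r["pixels"]&(H[:,:,1]<60)&(H[:,:,2]>120);ys,xs=np.nonzero(w);print("foot",len(xs),wplane([[xs.mean(),ys.mean()]],.008,k).round(4))
E
python3 tray.py w6
```

```text
12.9 [0.4898 0.0232 0.1295] [-3.000e-04  9.997e-01 -2.280e-02 -4.000e-03]
((484.56085205078125, 24.349960327148438), (203.47906494140625, 115.45487213134766), 87.25257110595703)
medallion_top 0.79 1678 322.1954707985697 244.47377830750895 [[0.473  0.025  0.0525]]
medallion 0.74 1694 322.4486422668241 244.642266824085 [[0.4729 0.0248 0.0525]]
```

View pics/w6.png

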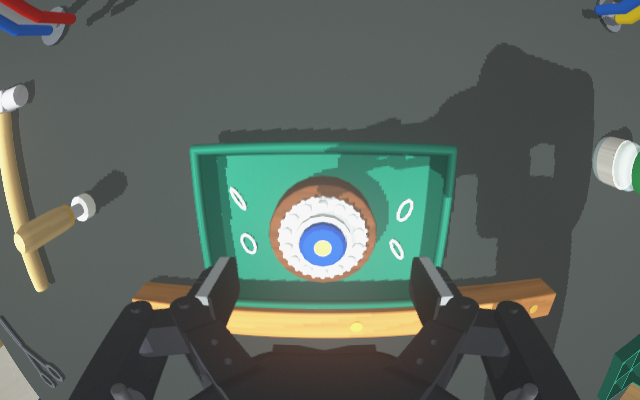

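The tray's near rim lies flush along the stop, at about row 305. The medallion is still proud, with the gold dot at (322,247), and the pusher foot is at (84,207). Now I'll go to the pusher.

Request:
apply_moves:
  targets:
    - {"translation":[-0.05,0,-0.4],"twist":0,"hand":1}
    - {"translation":[-0.05,-0.2,-0.3],"twist":0,"hand":1}
    - {"translation":[-0.05,-0.47,0],"twist":0,"hand":1}
    - {"translation":[-0.05,-0.47,0],"twist":0,"hand":1}
    - {"translation":[-0.05,-0.47,0],"twist":0,"hand":1}
    - {"translation":[-0.05,-0.47,0],"twist":0,"hand":1}
    - {"translation":[-0.05,-0.45,0],"twist":0,"hand":1}
    - {"translation":[0,0,0],"twist":0,"hand":1}

```text
time: 13.9
tool_pos: [0.473, 0.2815, 0.2022]
tool_rot: [-0.001, 1.0, -0.02, -0.0]
contact_force: [-0.4, -0.8, -0.3]
gripper_width: 1.0
grasp_force: 0.0
```

```bash
cat > push.py <<'E'
from h import *
import sys
s=state();print(s["time"],s["tool_pos"].round(4),s["tool_rot"].round(4))
k=get_calibration("wrist");a=grab_frame("wrist"); cv2.imwrite(f"pics/{sys.argv[1]}.png",a[:,:,::-1])
H=cv2.cvtColor(a,cv2.COLOR_RGB2HSV).astype(int)
for r in regions_of("wrist","pusher")[:2]:
    m=r["pixels"];ys,xs=np.nonzero(m);print("pusher",r["score"],len(xs),xs.min(),xs.max(),ys.min(),ys.max())
    f=m&(H[:,:,1]<50)&(H[:,:,2]>140);w=m&(H[:,:,1]>60)
    for n,mm,z in (("foot",f,.008),("handle",w,.07)):
        ys,xs=np.nonzero(mm)
        if len(xs): print(n,len(xs),xs.min(),xs.max(),ys.min(),ys.max(),wplane([[xs.mean(),ys.mean()]],z,k).round(4))
E
python3 push.py p1
```

```text
13.9 [0.473  0.2815 0.2022] [-7.000e-04  9.998e-01 -2.020e-02 -4.000e-04]
pusher 0.71 1186 315 345 147 194
foot 176 316 342 148 185 [[0.5016 0.2772 0.008 ]]
handle 989 315 345 154 194 [[0.4943 0.2752 0.07  ]]
```

View pics/p1.png

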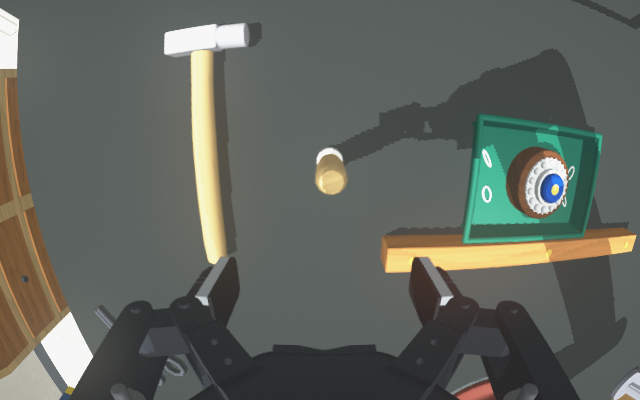

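The pusher stands alone, with its handle top at (331,182) and its foot at (329,156). The fingers will straddle it, clear of the hammer.

```bash
python3 - <<'E'
from h import *
k=get_calibration("wrist");print(wplane([[331,181]],.1,k).round(4),wplane([[331,181]],.104,k).round(4),wplane([[329.5,155]],.008,k).round(4),state()["tool_pos"])
E
```

```text
[[0.4965 0.2712 0.1   ]] [[0.4974 0.2713 0.104 ]] [[0.5017 0.2704 0.008 ]] [0.47342714 0.27784011 0.2018763 ]
```

Request:
apply_moves:
  targets:
    - {"translation":[0.22,0.01,0],"twist":0,"hand":1}
    - {"translation":[0,0,0],"twist":0,"hand":1}
    - {"translation":[0,0,0.3],"twist":0,"hand":1}
    - {"translation":[0,0,0.3],"twist":0,"hand":1}
    - {"translation":[0,0,0.3],"twist":0,"hand":1}
    - {"translation":[0,0,0.3],"twist":0,"hand":1}
    - {"translation":[0,0,0.06],"twist":0,"hand":1}
    - {"translation":[0,0,0],"twist":0,"hand":1}

```text
time: 14.8
tool_pos: [0.4942, 0.2736, 0.0752]
tool_rot: [0.001, 1.0, -0.024, -0.001]
contact_force: [-0.3, 1.3, 0.7]
gripper_width: 0.998
grasp_force: 0.0
```

```bash
python3 push.py p2
```

```text
14.8 [0.4942 0.2736 0.0752] [ 6.000e-04  9.997e-01 -2.370e-02 -1.400e-03]
pusher 0.84 5911 289 348 204 334
foot 885 295 341 204 325 [[0.4964 0.2763 0.008 ]]
handle 5007 289 348 225 334 [[0.4927 0.2758 0.07  ]]
```

Request:
apply_moves:
  targets:
    - {"translation":[0.01,-0.02,0],"twist":0,"hand":0.5}
    - {"translation":[0,0,0],"twist":0,"hand":0.2}
    - {"translation":[0,0,0],"twist":0,"hand":0}
    - {"translation":[0,0,0],"twist":0,"hand":0}
    - {"translation":[0,0,0],"twist":0,"hand":0}
    - {"translation":[0,0,0],"twist":0,"hand":0}

```text
time: 15.5
tool_pos: [0.4963, 0.2768, 0.0769]
tool_rot: [-0.0, 1.0, -0.023, 0.0]
contact_force: [-0.5, 0.3, 3.2]
gripper_width: 0.278
grasp_force: 58.8
```

Request:
apply_moves:
  targets:
    - {"translation":[0,0,-0.3],"twist":0,"hand":0}
    - {"translation":[0,0,-0.4],"twist":0,"hand":0}
    - {"translation":[0,0.2,-0.25],"twist":0,"hand":0}
    - {"translation":[-0.03,0.45,0],"twist":0,"hand":0}
    - {"translation":[-0.03,0.45,0],"twist":0,"hand":0}
    - {"translation":[-0.03,0.45,0],"twist":0,"hand":0}
    - {"translation":[-0.03,0.45,0],"twist":0,"hand":0}
    - {"translation":[-0.02,0.45,0],"twist":0,"hand":0}

```text
time: 16.3
tool_pos: [0.4697, 0.031, 0.1708]
tool_rot: [0.0, 1.0, -0.023, -0.0]
contact_force: [0.9, -1.0, -1.4]
gripper_width: 0.277
grasp_force: 59.0
```

Request:
apply_moves:
  targets:
    - {"translation":[0,0,0.2],"twist":0,"hand":0}
    - {"translation":[0,0,0],"twist":0,"hand":0}
    - {"translation":[0,0,0],"twist":0,"hand":0}

```text
time: 16.6
tool_pos: [0.47, 0.0328, 0.1506]
tool_rot: [-0.0, 1.0, -0.023, -0.001]
contact_force: [-0.6, -0.0, -0.9]
gripper_width: 0.275
grasp_force: 59.2
```

```bash
python3 tray.py m1; python3 - <<'E'
from h import *
a=cv2.imread("pics/m1.png");b=grab_frame("scene")[:,:,::-1]
cv2.imwrite("pics/m2.png",np.vstack([a[100:400,:],np.pad(cv2.resize(b[90:230,230:420],None,fx=2.1,fy=2.1),((0,0),(0,241),(0,0)))]))
E
```

```text
16.6 [0.47   0.0328 0.1506] [-2.000e-04  9.997e-01 -2.300e-02 -1.000e-03]
((470.09686279296875, 25.172470092773438), (203.51943969726562, 143.28819274902344), 87.16975402832031)
medallion_top 0.91 910 336.8065934065934 202.44945054945055 [[0.4774 0.0227 0.0525]]
medallion 0.92 859 336.8917345750873 202.91618160651922 [[0.477  0.0226 0.0525]]
pusher 0.9 295 354 205 334
foot 844 [[0.4464 0.0337 0.008 ]]
```

View pics/m2.png

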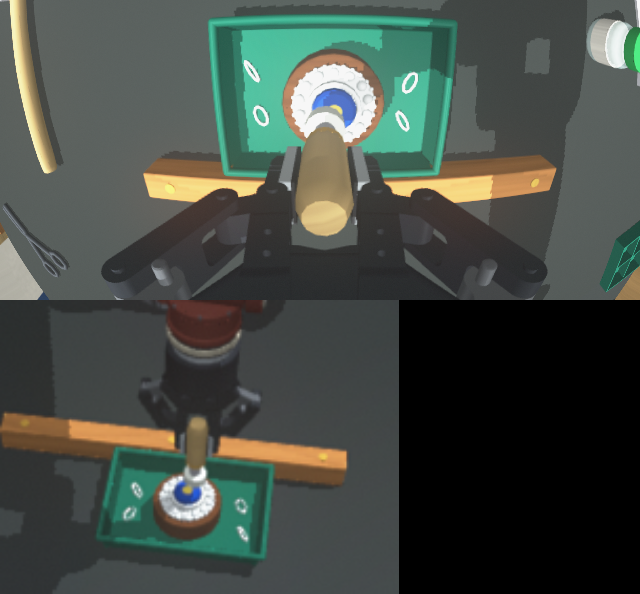

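The foot hangs about 8 mm to the left (+y) of the medallion's middle, which agrees with the numbers. The tray is still at (0.470, 0.025), square. I'll correct and lower.

Request:
apply_moves:
  targets:
    - {"translation":[0.01,0.08,0],"twist":0,"hand":0}
    - {"translation":[0,0,0],"twist":0,"hand":0}
    - {"translation":[0,0,0.08],"twist":0,"hand":0}
    - {"translation":[0,0,0.05],"twist":0,"hand":0}
    - {"translation":[0,0,0],"twist":0,"hand":0}
    - {"translation":[0,0,0],"twist":0,"hand":0}

```text
time: 17.45
tool_pos: [0.471, 0.0245, 0.1378]
tool_rot: [-0.0, 1.0, -0.023, -0.0]
contact_force: [0.5, 0.2, -0.0]
gripper_width: 0.278
grasp_force: 59.2
```

```bash
python3 - <<'E'
from h import *
k=get_calibration("wrist");a=grab_frame("wrist");print(state()["tool_pos"])
H=cv2.cvtColor(a,cv2.COLOR_RGB2HSV).astype(int)
for q in ("medallion","pusher"):
  for r in regions_of("wrist",q)[:1]:
    m=r["pixels"]
    if q=="pusher": m=m&(H[:,:,1]<50)&(H[:,:,2]>140)
    ys,xs=np.nonzero(m);print(q,r["score"],xs.min(),xs.max(),ys.min(),ys.max(),
     "left/right extents at widest:",wplane([[xs.min(),np.median(ys[xs==xs.min()])],[xs.max(),np.median(ys[xs==xs.max()])],[xs[ys==ys.min()].mean(),ys.min()]],.0525 if q!="pusher" else .06,k).round(4).tolist())
E
```

```text
[0.47119536 0.0245314  0.13811805]
medallion 0.61 300 346 195 227 left/right extents at widest: [[0.4718, 0.0412, 0.0525], [0.4729, 0.0086, 0.0525], [0.4883, 0.0231, 0.0525]]
pusher 0.9 304 344 206 246 left/right extents at widest: [[0.4541, 0.0391, 0.06], [0.4654, 0.0106, 0.06], [0.4827, 0.0223, 0.06]]
```

Request:
apply_moves:
  targets:
    - {"translation":[0.01,0,0.04],"twist":0,"hand":0}
    - {"translation":[0,0,0.03],"twist":0,"hand":0}
    - {"translation":[0,0,0.01],"twist":0,"hand":0}
    - {"translation":[0,0,0.01],"twist":0,"hand":0}
    - {"translation":[0,0,0],"twist":0,"hand":0}

```text
time: 18.1
tool_pos: [0.4724, 0.0244, 0.1294]
tool_rot: [0.0, 1.0, -0.023, 0.0]
contact_force: [0.4, -0.7, -0.4]
gripper_width: 0.279
grasp_force: 59.2
```

Request:
apply_moves:
  targets:
    - {"translation":[0,0,0.01],"twist":0,"hand":0}
    - {"translation":[0,0,0.01],"twist":0,"hand":0}
    - {"translation":[0,0,0],"twist":0,"hand":0}

```text
time: 18.4
tool_pos: [0.4728, 0.0244, 0.1289]
tool_rot: [0.0, 1.0, -0.023, 0.0]
contact_force: [-3.4, 0.8, 7.5]
gripper_width: 0.278
grasp_force: 60.2
```

Request:
apply_moves:
  targets:
    - {"translation":[0,0,0.015],"twist":0,"hand":0}
    - {"translation":[0,0,0.015],"twist":0,"hand":0}
    - {"translation":[0,0,0.015],"twist":0,"hand":0}
    - {"translation":[0,0,0],"twist":0,"hand":0}

```text
time: 18.8
tool_pos: [0.4729, 0.0244, 0.1246]
tool_rot: [0.0, 1.0, -0.023, 0.001]
contact_force: [-3.5, 0.1, 8.0]
gripper_width: 0.273
grasp_force: 60.2
```

Request:
apply_moves:
  targets:
    - {"translation":[0,0,0.015],"twist":0,"hand":0}
    - {"translation":[0,0,0.01],"twist":0,"hand":0}
    - {"translation":[0,0,0],"twist":0,"hand":0}

```text
time: 19.1
tool_pos: [0.4735, 0.0244, 0.1242]
tool_rot: [0.0, 1.0, -0.023, 0.001]
contact_force: [-8.5, 1.3, 18.5]
gripper_width: 0.277
grasp_force: 61.3
```

Request:
apply_moves:
  targets:
    - {"translation":[-0.015,0,0.01],"twist":0,"hand":0}
    - {"translation":[0,0,0.01],"twist":0,"hand":0}
    - {"translation":[0,0,0],"twist":0,"hand":0}

```text
time: 19.4
tool_pos: [0.4733, 0.0243, 0.1241]
tool_rot: [0.0, 1.0, -0.023, 0.002]
contact_force: [-8.4, -0.2, 23.8]
gripper_width: 0.274
grasp_force: 61.9
```

Request:
apply_moves:
  targets:
    - {"translation":[0,0,-0.06],"twist":0,"hand":0}
    - {"translation":[0,0,-0.15],"twist":0,"hand":0}
    - {"translation":[0,0,-0.25],"twist":0,"hand":0}
    - {"translation":[0,0,-0.2],"twist":0,"hand":0}
    - {"translation":[0,-0.35,0],"twist":0,"hand":0}
    - {"translation":[0,-0.35,0],"twist":0,"hand":0}
    - {"translation":[0,0,0],"twist":0,"hand":0}
    - {"translation":[0,0,0],"twist":0,"hand":0}

```text
time: 20.2
tool_pos: [0.4737, 0.0948, 0.1838]
tool_rot: [0.0, 1.0, -0.022, -0.0]
contact_force: [-0.5, -0.7, -0.1]
gripper_width: 0.281
grasp_force: 59.4
```

```bash
python3 tray.py m3; python3 - <<'E'
from h import *
k=get_calibration("wrist");r=regions_of("wrist","medallion")
for d in recognise("wrist","medallion_top")[:1]: print(d)
E
```

```text
20.2 [0.4737 0.0948 0.1838] [ 2.000e-04  9.998e-01 -2.230e-02 -3.000e-04]
((470.1243591308594, 25.070419311523438), (203.46762084960938, 142.9998779296875), 87.07638549804688)
medallion_top 0.94 1038 401.0500963391137 197.4402697495183 [[0.4728 0.0278 0.0525]]
medallion 0.95 1017 401.1533923303835 197.2772861356932 [[0.4729 0.0277 0.0525]]
pusher 0.82 295 353 206 333
foot 836 [[0.438  0.0959 0.008 ]]
{'point': [0.4697, 0.024, 0.0444], 'score': 0.81}
```

The tray hasn't moved and the medallion is home. I'll put the pusher back where it stood.

Request:
apply_moves:
  targets:
    - {"translation":[0.03,-0.45,0],"twist":0,"hand":0}
    - {"translation":[0.03,-0.45,0],"twist":0,"hand":0}
    - {"translation":[0.03,-0.45,0],"twist":0,"hand":0}
    - {"translation":[0.04,-0.45,0],"twist":0,"hand":0}
    - {"translation":[0,0,0],"twist":0,"hand":0}
    - {"translation":[0,0,0.4],"twist":0,"hand":0}
    - {"translation":[0,0,0.4],"twist":0,"hand":0}
    - {"translation":[0,0,0],"twist":0,"hand":0}

```text
time: 21.3
tool_pos: [0.4909, 0.2711, 0.0977]
tool_rot: [0.003, 1.0, -0.024, -0.006]
contact_force: [-1.0, 0.1, -2.2]
gripper_width: 0.274
grasp_force: 59.7
```

Request:
apply_moves:
  targets:
    - {"translation":[0,0,0.1],"twist":0,"hand":0}
    - {"translation":[0,0,0.08],"twist":0,"hand":0}
    - {"translation":[0,0,0.03],"twist":0,"hand":0}
    - {"translation":[0,0,0],"twist":0,"hand":0}
    - {"translation":[0,0,0],"twist":0,"hand":0}

```text
time: 21.8
tool_pos: [0.496, 0.2738, 0.0844]
tool_rot: [-0.0, 1.0, -0.023, 0.001]
contact_force: [0.3, 0.3, -0.4]
gripper_width: 0.276
grasp_force: 59.8
```

Request:
apply_moves:
  targets:
    - {"translation":[0,0,0.04],"twist":0,"hand":0}
    - {"translation":[0,0,0.02],"twist":0,"hand":0}
    - {"translation":[0,0,0],"twist":0,"hand":0}
    - {"translation":[0,0,0],"twist":0,"hand":0}

```text
time: 22.2
tool_pos: [0.4953, 0.2736, 0.0772]
tool_rot: [0.0, 1.0, -0.023, -0.0]
contact_force: [-0.1, -0.0, -0.5]
gripper_width: 0.276
grasp_force: 59.9
```

Request:
apply_moves:
  targets:
    - {"translation":[0,0,0.01],"twist":0,"hand":0}
    - {"translation":[0,0,0],"twist":0,"hand":0}
    - {"translation":[0,0,0],"twist":0,"hand":0}

```text
time: 22.5
tool_pos: [0.4956, 0.2737, 0.0769]
tool_rot: [-0.0, 1.0, -0.023, 0.0]
contact_force: [-0.9, -1.7, 3.8]
gripper_width: 0.275
grasp_force: 60.2
```

The foot is on the bench (3.8 N, same height as at pickup). I'll open and back straight up.

Request:
apply_moves:
  targets:
    - {"translation":[0,0,0],"twist":0,"hand":0.35}
    - {"translation":[0,0,0],"twist":0,"hand":0.6}
    - {"translation":[0,0,0],"twist":0,"hand":1}
    - {"translation":[0,0,0],"twist":0,"hand":1}
    - {"translation":[0,0,0],"twist":0,"hand":1}

```text
time: 23.0
tool_pos: [0.4953, 0.2736, 0.0762]
tool_rot: [0.0, 1.0, -0.023, -0.0]
contact_force: [-0.4, 0.1, 0.3]
gripper_width: 0.99
grasp_force: 0.0
```

Request:
apply_moves:
  targets:
    - {"translation":[0,0,0],"twist":0,"hand":1}
    - {"translation":[0,0,-0.2],"twist":0,"hand":1}
    - {"translation":[0,0,-0.4],"twist":0,"hand":1}
    - {"translation":[0,0,-0.4],"twist":0,"hand":1}
    - {"translation":[0,0,-0.4],"twist":0,"hand":1}
    - {"translation":[-0.2,0,0],"twist":0,"hand":1}
    - {"translation":[0,0,0],"twist":0,"hand":1}
    - {"translation":[0,0,0],"twist":0,"hand":1}

```text
time: 23.8
tool_pos: [0.475, 0.2744, 0.2156]
tool_rot: [0.0, 1.0, -0.023, -0.0]
contact_force: [-0.2, 0.4, -0.2]
gripper_width: 1.001
grasp_force: 0.0
```

```bash
python3 push.py e1; python3 - <<'E'
from h import *
for c in ("top","scene"):
    grab_frame(c)
    for q in ("pusher","flux_jar","hammer","tweezers"): print(c,q,[(round(float(d["score"]),2),np.round(d["point"],3).tolist()) for d in recognise(c,q)[:1]])
E
```

```text
23.8 [0.475  0.2744 0.2156] [ 2.000e-04  9.997e-01 -2.290e-02 -3.000e-04]
pusher 0.73 1060 310 339 149 193
foot 360 312 336 149 191 [[0.4855 0.275  0.008 ]]
handle 579 310 339 155 193 [[0.4974 0.2721 0.07  ]]
top pusher [(0.61, [0.486, 0.27, 0.044])]
top flux_jar [(0.78, [0.514, -0.293, 0.074])]
top hammer [(0.44, [0.477, 0.407, 0.024])]
top tweezers [(0.54, [0.543, -0.396, 0.003])]
scene pusher [(0.78, [0.504, 0.272, 0.064])]
scene flux_jar [(0.72, [0.537, -0.286, 0.057])]
scene hammer [(0.77, [0.583, 0.401, 0.022])]
scene tweezers [(0.75, [0.545, -0.398, 0.006])]
```

```bash
python3 -c "
from plant import *
print(job_done())"
```

```text
the job is handed in; nothing more can be done
None
```

The job is handed in at about 24 s: the tray is square against the stop, the medallion is pressed home (about 24 N at the hard stop), the pusher is upright on the bench, and the jar, hammer and tweezers were not touched. The moves could not tilt the tool under the bar, so I first drew the tray about 110 mm clear by its near wall, then hooked the far rim for the last 30 mm or so; no verdict came back.

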